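# Proof-load a glued pin with a spring balance

## Task

One of the two test pieces on the bench has a round headed pin glued upright to it, and that joint is to be proof-loaded: pick up the spring balance by its grip, lower its pull ring over the pin, and with the balance level and in line with that test piece pull it straight back, away from the test piece's clamping bar, until the balance's pointer stands within the width of its marker clip; do not pull the pointer beyond the clip, as that would overload the joint. The program finishes while the hand still holds that pull, with the balance clear of the bench. Leave the other things where they are.

Things in the scene. Friction and masses are not known exactly. Their poses are not given: they have to be found in the camera images.
- balance: Spring balance: aluminium bar 24x24, 0.17 kg, lying flat, scale up, with a black rubber grip sleeve at its rear. x: along it to the pull ring; z: up. Origin: on the underside below the middle of the sleeve (x = -32 to 20, 25 wide, 24.5 high; grip it here across y). Bar from x = -40 to 110, hanging loop to -68. Pointer and clip ride on the top ahead of x = 36: keep fingers off them.
- plunger (a joint): How far the rod, with pull ring and pointer, is drawn out of the balance against the inner spring, in m: 0 at rest, 0.06 at most. The spring pulls it home with about 1.1 N at 0 and 110 N per m more.
- clip (a joint): Where the marker clip sits along the scale, in m, as the plunger value at which the pointer stands at the middle of the clip. It is set by hand before the start (0.024 to 0.052) and screwed tight.
- ring (a point): Centre of the pull ring: steel wire ring lying level, 24 inside, 34 outside, wire 5 thick. In the balance's frame at x = 150 + the plunger's travel, y = 0, z = 12.
- pointer (a point): The pointer, a small dark cross bar 11 wide and 2.2 thick that rides in the slot of the scale, joined to the rod. In the balance's frame at x = 40 + the plunger's travel, z = 27. Axes as the balance.
- marker (a point): Middle of the marker clip: a black plastic saddle 8 long (along x) that straddles the bar, with a gap in the middle of its top through which the pointer passes. In the balance's frame at x = 40 + the clip's value, z = 27. Axes as the balance.
- pin_piece: Test piece with the headed pin, fixed to the bench: grey steel base 110x90x10, on it a plywood coupon, top 16 high, held at the rear by a clamping bar with two black thumb nuts (37 high). Origin: centre of the underside; x: from the pin to the clamping bar, away from the robot. The pin stands at x = -27; the base ends at x = -55.
- pin (a point): Foot of the pin: on its axis, at the top of the coupon (z = 16 over the bench). Steel pin 10 thick, upright, with a foot flange 26 across and 3 high; its rounded head, 14 across, begins 40 above this point and ends 47 above it (63 over the bench).
- lug_piece: The other test piece: same base, coupon and clamping bar, but with a flat upright lug (30 wide, 6 thick, 38 high, a hole through it) in the pin's place. Not to be used. Which piece stands to the left varies.
- stopwatch: Round black stopwatch, 73x62x18 (mm), origin under its centre. A bystander, to be left alone.
- tape_roll: Roll of pale tape lying flat, 68 across, 24 high (mm), origin under its centre. A bystander, to be left alone.
- petri_dish: Clear petri dish, 67 across, 16 high (mm), origin under its centre. A bystander, to be left alone.
- crucible: Small white porcelain crucible, 44 across, 32 high (mm), origin under its centre. A bystander, to be left alone.
- forceps: Metal forceps lying flat, 136 long (mm), origin under its centre. A bystander, to be left alone.
- beaker: Glass beaker, 57 across, 70 high (mm), origin under its centre. A bystander, to be left alone.
There are look-alikes about, which are no part of the job. What is shaped like the pin_piece but purple is not meant.

How it is judged:
On the way:
1. the pull ring is round the shank of the pin, below its head, with the spring still slack (horizontal distance between ring and pin below 0.0115 m and z of ring in the frame of pin_piece between 0.018 and 0.056 m and value of joint plunger below 0.01 m), for 0.1 s.
At the end, for the whole second after the job is handed in: Held still in the fingers, over 6 mm off the bench, level and in line with the pin's test piece (0.2 rad) on its front side; ring round the pin below the head, pulling over 2 N; rod drawn out over 18 mm, pointer within 4 mm of the middle of the clip (horizontal distance between ring and pin below 0.0115 m and z of ring in the frame of pin_piece between 0.018 and 0.056 m and x of pointer in the frame of marker between -0.004 and 0.004 m and value of joint plunger above 0.018 m and contact force between balance and pin_piece above 2 N and contact force between balance and the fingers above 2 N and height (world z) of balance above 0.006 m and angle between balance's own z axis and vertical below 0.2 rad and angle between the x axis of balance and the x axis of pin_piece, either way round below 0.2 rad and x of balance in the frame of pin_piece below -0.1 m and linear speed of balance below 0.02 m/s); the arm keeps its last pose, push and grip.
It fails at once if the pointer is pulled more than 10 mm beyond the middle of the clip (x of pointer in the frame of marker above 0.01 m).
It fails at once if another thing on the bench is pushed more than 30 mm (distance of any of stopwatch, tape_roll, petri_dish, crucible, forceps, beaker from where it was at the start of the episode above 0.03 m).
It also fails if it takes over 45 s, if anything falls off the work surface, if the arm or the gripper's body presses on something with over 40 N, if the wrist force passes 120 N, or if a joint passes its speed limit or range.

## Robot

A 6-joint arm with a two-finger parallel gripper is mounted at the origin on a cart in front of the work surface, level with it; the furniture and walls round the work are solid. World frame = base frame: x ahead of the robot, y to its left, z up, the work surface at z = 0. Lengths are in m, angles in rad, forces in N, time in s.
With the tool pointing down it reaches from about 0.35 to 0.775 m from the base axis. Payload 7.3 kg.
Tool frame: the origin (TCP) lies midway between the tips of the shut fingers; the grasp point (between the pads) lies manip.hold_point_z behind it (manip.hold_point_z is the distance from the TCP to the grasp point, in m); z points along the fingers, y is the line along which they close (so a half turn about z gives the same grasp; the last joint's range is limited). The gripper opens to 92 mm and grips with 3 to 60 N. Pads are 19 mm wide; open, the fingers measure 130 mm over their backs; the gripper's body (75 mm by 190 mm) begins 47 mm behind the grasp point.
Start: joints at [-1.315, 0.342, 1.524, -0, 1.275, -0.146], TCP at [0.205, -0.483, 0.227] pointing down, gripper open.
Joint ranges: [-2.53, 2.53], [-0.77, 2.02], [0.04, 2.7], [-1, 4.14], [0.28, 2.66], [-3.11, 3.11]. Speed limits (rad/s): [2.57, 2.57, 3.14, 3.14, 3.14, 3.14].

## Interface

Orientations are given as a unit quaternion [w, x, y, z].
In Python, from plant import readout, snapshot, camera_model, finish_job, manip gives the robot as it stands.
- The arm moves only by the shell command python3 -m jog 'ROWS' [FORCE]. ROWS is JSON, a list of rows, each a list of 3 entries, a list of its own where there are three numbers: the shift along the tool's x, y, z in m, then the turn, a rotation vector about the tool's x, y, z in degrees, then the gripper's target within -1 to 1 (fully open at 1, half-way at 0, shut at -1). In form: [[[x, y, z], [ax, ay, az], fingers], ...]. A call has exactly 8 rows; each row shifts and turns the commanded pose from where the row before left it, along the tool's axes as they then stand; what a row does not reach is not made up. A row lasts 1/10 s, in which the tool goes at most 50 mm and 8.59 degrees, less where a joint would pass 70% of its speed; a pose out of reach is approached as far as the arm can. A call with a gripper value outside its range is refused whole. The fingers move at their own pace and stop on an object; FORCE is the grip in N (left out, the last holds). Time passes only in rows, so rows that do not move let the fingers close, or fill a call up. It gives the time, the measured TCP pose, the force, the opening and the grip force at its end, in the units of the state.
- readout.get_state(): the state, without advancing time (a new reading comes with each control period).
- snapshot(name): name is "scene" or "top" or "wrist"; returns the picture (480x640x3 uint8, red, green, blue); there is no depth.
- camera_model(name): a dict with "mtx" (3x3 intrinsics, pixels), "eye" and "orientation" of the camera in the world. Camera axes: x right, y down, z forward; pixel columns grow to the right and rows downward; lengths in m; the calibration is good to about 2 mm. A picture is of the moment at which its call begins: read the wrist's pose just before it. camera_model takes no time and is no camera call; for the wrist camera it gives the pose at the moment of the call.
- finish_job(): hands the job in; it is judged then, once.
The state is a dict: "time_s": time; "joints": joint angles; "joint_velocities": joint speeds; "joint_efforts": joint torques, N m; "tool_pos": TCP position; "orientation": TCP orientation; "contact_force": force on the tool from outside, world axes, zero at the start; "torque": the same for the moment, N m; "width": finger opening in m; "gripper_force": force on a finger pad.
Only numpy, scipy, OpenCV 4.12 (cv2) and the standard library are available. Lean on these libraries where they do the work, as an engineer would, in place of code of your own. Each camera call takes 0.05 s, during which the arm holds its last target. There are 200 camera calls.

## Working session

There is one attempt and no reset: what is moved stays moved. The work goes in short steps, Python scripts to look and compute and a shell command to move; the robot and the scene stay as the last step left them, time stands still between calls to the robot, and variables do not carry over. Pictures are saved under pics/ and viewed, at most 10 in all, crops included, and the job is handed in when it is done.

```bash
mkdir -p pics; cat > h.py <<'E'
import numpy as np,cv2
from scipy.spatial.transform import Rotation as R
from plant import readout,snapshot,camera_model,finish_job,manip
def cam(n):
    c=camera_model(n);q=c["orientation"];return np.array(c["mtx"]),np.array(c["eye"]),R.from_quat([q[1],q[2],q[3],q[0]]).as_matrix()
def ray(c,u,v,z):
    K,e,M=c;d=M@np.linalg.solve(K,[u,v,1.]);return e+d*(z-e[2])/d[2]
def proj(c,p):
    K,e,M=c;x=K@(M.T@(np.array(p)-e));return x[:2]/x[2]
def save(n,f,crop=None,s=1):
    im=snapshot(n)[:,:,::-1]
    if crop: im=im[crop[1]:crop[3],crop[0]:crop[2]]
    cv2.imwrite("pics/"+f,cv2.resize(im,None,fx=s,fy=s,interpolation=cv2.INTER_CUBIC))
E
python3 - <<'E'
from h import *
save("top","top.png");save("scene","scene.png")
for n in("top","scene"):
    c=cam(n);print(n,c[1],c[2].round(2).tolist(),c[0][0])
s=readout.get_state();print(s["tool_pos"],s["orientation"],s["time_s"],s["width"],manip.hold_point_z,s["contact_force"])
E
```

```text
top [0.40020048 0.02406295 1.15946578] [[-0.03, -0.99, 0.12], [-1.0, 0.03, 0.02], [-0.02, -0.12, -0.99]] [449.15637549   0.         319.1609851 ]
scene [-0.48698387  0.76056911  1.04152168] [[-0.55, -0.52, 0.65], [-0.83, 0.32, -0.45], [0.02, -0.79, -0.61]] [619.47365172   0.         325.33217053]
[ 0.20523564 -0.48281255  0.22611154] [-6.99925032e-04  9.79881820e-01  1.99577372e-01 -3.71814308e-05] 0.1 0.09155501652773161 0.0188 [ 0.0474057   0.60026903 -0.04199817]
```

View pics/top.png

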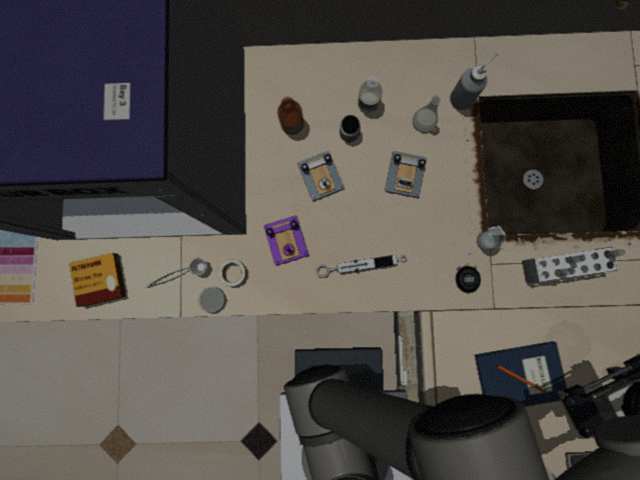

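View pics/scene.png

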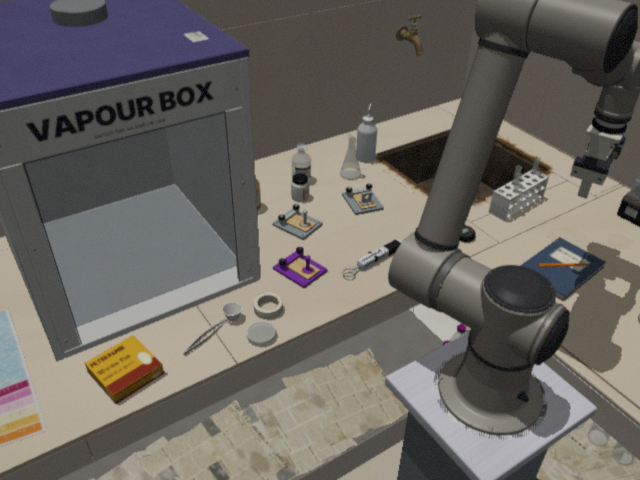

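The top view shows the balance at about (360,266), with its ring at (322,271) and its black sleeve at (383,262). Three things could be taken for the pin piece: the grey one at (321,177), the grey one at (406,174), which has a flat lug, and the purple one at (287,241), which is excluded. I choose (321,177) and will check it in a close crop.

```bash
python3 - <<'E'
from h import *
save("top","crop.png",(255,140,455,290),4)
E
```

```text
(no output)
```

View pics/crop.png

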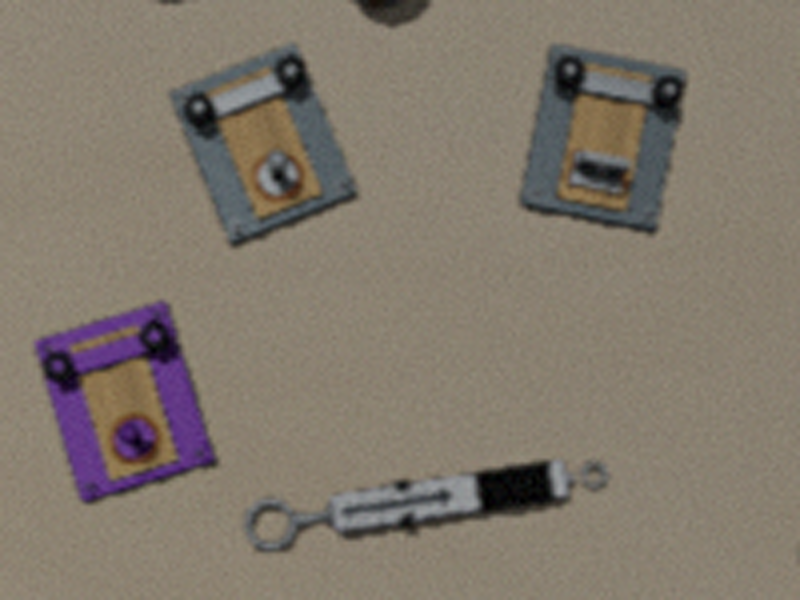

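The crop confirms the choice: the left grey piece has a round pin with its flange at crop (279,177), and the right one has the flat lug. The ring centre is at crop (271,525), the sleeve middle at (516,487), and the clip near (406,505).

```bash
python3 - <<'E'
from h import *
c=cam("top")
P=lambda u,v,z:ray(c,255+u/4-.4,140+v/4-.4,z)
cor=np.array([P(*p,.01) for p in[(172,92),(296,46),(356,194),(234,243)]])
print("sizes",[np.linalg.norm(cor[i]-cor[(i+1)%4]).round(4) for i in range(4)])
ctr=cor.mean(0);ax=(cor[0]+cor[1]-cor[2]-cor[3]);ax/=np.linalg.norm(ax)
print("piece",ctr,"yaw",np.degrees(np.arctan2(ax[1],ax[0])))
print("pin from base",ctr-.027*ax,"direct",P(279,177,.019))
r=P(271,525,.012);s=P(516,487,.0245);d=r-s
print("ring",r,"sleeve",s,"dist(.156)",np.hypot(d[0],d[1]),"yaw",np.degrees(np.arctan2(d[1],d[0])))
print("ring reach",np.hypot(*s[:2]))
s=readout.get_state();q=s["orientation"];print(R.from_quat([*q[1:],q[0]]).as_matrix().round(3))
c=cam("wrist");print(c[1],c[2].round(2).tolist(),c[0])
E
```

```text
sizes [np.float64(0.0872), np.float64(0.1071), np.float64(0.0858), np.float64(0.1093)]
piece [0.70421186 0.03889187 0.01      ] yaw 19.994320181853244
pin from base [0.67883925 0.02965985 0.01      ] direct [0.67915037 0.02996002 0.019     ]
ring [0.45436472 0.04201254 0.012     ] sleeve [ 0.47301053 -0.11330367  0.0245    ] dist(.156) 0.15643142836393825 yaw 96.84563526815768
ring reach 0.4863914947067044
[[ 0.92   0.391 -0.   ]
 [ 0.391 -0.92   0.001]
 [ 0.    -0.001 -1.   ]]
[ 0.27474745 -0.45395658  0.38470553] [[0.39, -0.88, -0.26], [-0.92, -0.38, -0.11], [-0.0, 0.28, -0.96]] [[346.85952022   0.         317.77681752]
 [  0.         346.85952022 233.92779357]
 [  0.           0.           1.        ]]
```

```bash
python3 -m jog '[[[0.035,-0.021,0],[0,0,0],1],[[0.035,-0.021,0],[0,0,0],1],[[0.035,-0.021,0],[0,0,0],1],[[0.035,-0.021,0],[0,0,0],1],[[0.035,-0.021,0],[0,0,0],1],[[0.035,-0.021,0],[0,0,0],1],[[0.035,-0.021,0],[0,0,0],1],[[0.035,-0.021,0],[0,0,0],1]]' 50
python3 -m jog '[[[0.037,-0.023,0],[0,0,0],1],[[0.037,-0.023,0],[0,0,0],1],[[0.037,-0.023,0],[0,0,0],1],[[0,0,0.01],[0,0,-8.2],1],[[0,0,0.01],[0,0,-8.2],1],[[0,0,0.01],[0,0,-8.2],1],[[0,0,0.01],[0,0,-8.2],1],[[0,0,0.01],[0,0,-8.2],1]]'
python3 -m jog '[[[0,0,0.01],[0,0,-8.2],1],[[0,0,0.01],[0,0,-8.2],1],[[0,0,0.01],[0,0,-8.2],1],[[0,0,0],[0,0,-8.2],1],[[0,0,0],[0,0,0],1],[[0,0,0],[0,0,0],1],[[0,0,0],[0,0,0],1],[[0,0,0],[0,0,0],1]]'
python3 - <<'E'
from h import *
s=readout.get_state();print(s["tool_pos"],s["joints"])
q=s["orientation"];M=R.from_quat([*q[1:],q[0]]).as_matrix();print(np.degrees(np.arctan2(M[1,0],M[0,0])))
save("wrist","w1.png")
E
```

```text
time_s: 0.95
tool_pos: [0.398, -0.2175, 0.2266]
orientation: [-0.0, 0.98, 0.199, -0.0]
contact_force: [-0.1, -0.2, 0.0]
width: 0.0918
gripper_force: 0.0
time_s: 1.75
tool_pos: [0.4723, -0.112, 0.1761]
orientation: [-0.0, 0.846, 0.533, -0.0]
contact_force: [-0.6, 0.1, -0.3]
width: 0.0915
gripper_force: 0.0
time_s: 2.55
tool_pos: [0.4726, -0.1122, 0.1469]
orientation: [0.0, 0.664, 0.747, 0.0]
contact_force: [0.0, -1.3, -0.2]
width: 0.0918
gripper_force: 0.0
[ 0.47259236 -0.11220411  0.14688585] [-3.91005422e-01  3.55022388e-01  1.74756754e+00 -8.07457656e-05
  1.03859838e+00 -5.08314569e-01]
96.72366343931785
```

View pics/w1.png

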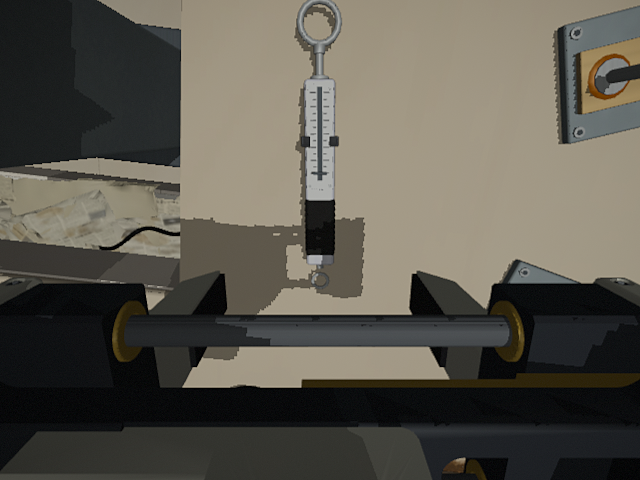

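The wrist view shows the ring at (320,21), the clip at row 141, the sleeve from row 200 to 255 (top face), and the balance lined up with the tool. Next I work out the corrections.

```bash
python3 - <<'E'
from h import *
c=cam("wrist");s=readout.get_state();t=np.array(s["tool_pos"]);q=s["orientation"];M=R.from_quat([*q[1:],q[0]]).as_matrix()
for n,u,v,z in[("ring",319.5,21,.012),("clip",320,141,.030),("clip27",320,141,.027),("slotfront",320,87,.024),("slotrear",320,179,.024),("barfront",320,79,.024),("slf",320,200.5,.0245),("slr",320,255,.0245)]:
    p=ray(c,u,v,z);print(n,p.round(4),(M.T@(p-t)).round(4))
E
```

```text
ring [0.4556 0.042  0.012 ] [0.1551 0.0012 0.1348]
clip [ 0.4661 -0.0436  0.03  ] [0.0689 0.0016 0.1169]
clip27 [ 0.4661 -0.0436  0.027 ] [0.0689 0.0016 0.1199]
slotfront [ 0.4615 -0.0048  0.024 ] [0.108  0.0016 0.1228]
slotrear [ 0.4697 -0.0732  0.024 ] [0.0392 0.0016 0.1229]
barfront [0.4608 0.0007 0.024 ] [0.1136 0.0016 0.1228]
slf [ 0.4718 -0.0905  0.0245] [0.0217 0.0017 0.1224]
slr [ 0.4774 -0.1376  0.0245] [-0.0258  0.0017  0.1224]
```

```bash
python3 -m jog '[[[0.003,0.0015,0.02],[0,0,0],1],[[0,0,0.024],[0,0,0],1],[[0,0,0.024],[0,0,0],1],[[0,0,0.024],[0,0,0],1],[[0,0,0.02],[0,0,0],1],[[0,0,0.016],[0,0,0],1],[[0,0,0.01],[0,0,0],1],[[0,0,0.003],[0,0,0],1]]' 50
python3 -m jog '[[[0,0,0],[0,0,0],0],[[0,0,0],[0,0,0],-0.5],[[0,0,0],[0,0,0],-1],[[0,0,0],[0,0,0],-1],[[0,0,0],[0,0,0],-1],[[0,0,0],[0,0,0],-1],[[0,0,0],[0,0,0],-1],[[0,0,0],[0,0,0],-1]]' 50
```

```text
time_s: 3.4
tool_pos: [0.4733, -0.1089, 0.0049]
orientation: [-0.001, 0.664, 0.748, -0.0]
contact_force: [-0.3, 0.1, 0.6]
width: 0.0921
gripper_force: 0.0
time_s: 4.2
tool_pos: [0.4736, -0.109, 0.0057]
orientation: [0.0, 0.664, 0.748, -0.0]
contact_force: [0.4, -0.6, 0.4]
width: 0.0326
gripper_force: 0.0
```

```bash
python3 -m jog '[[[0,0,0],[0,0,0],-1],[[0,0,0],[0,0,0],-1],[[0,0,0],[0,0,0],-1],[[0,0,0],[0,0,0],-1],[[0,0,-0.01],[0,0,0],-1],[[0,0,-0.02],[0,0,0],-1],[[0,0,-0.03],[0,0,0],-1],[[0,0,-0.03],[0,0,0],-1]]' 50
python3 - <<'E'
from h import *
s=readout.get_state();t=np.array(s["tool_pos"]);q=s["orientation"];M=R.from_quat([*q[1:],q[0]]).as_matrix()
print(s["gripper_force"],t,M.round(3).tolist())
save("wrist","w2.png",(220,0,420,280),2)
E
```

```text
time_s: 5.0
tool_pos: [0.4731, -0.1089, 0.0969]
orientation: [-0.001, 0.664, 0.748, -0.0]
contact_force: [0.7, -0.1, -1.3]
width: 0.0241
gripper_force: 50.0
49.99902427196503 [ 0.47313834 -0.10885885  0.09690517] [[-0.119, 0.993, -0.001], [0.993, 0.119, 0.0], [0.0, -0.001, -1.0]]
```

View pics/w2.png

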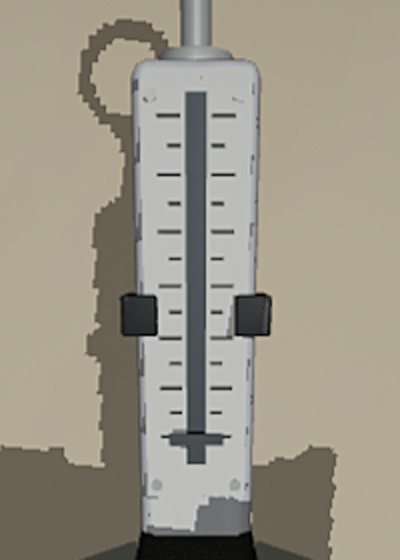

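The balance is held with scale up. The pointer is at full-image (318.5,219.5) and the clip spans rows 147–168, middle about (318,157.5).

```bash
python3 - <<'E'
from h import *
c=cam("wrist");s=readout.get_state();t=np.array(s["tool_pos"]);q=s["orientation"];M=R.from_quat([*q[1:],q[0]]).as_matrix()
zo=t[2]-.0055 
r={}
for n,u,v,z in[("ptr",318.5,219.5,.027),("clipf",318,147.5,.029),("clipr",318,168,.029),("barf",319,31,.024),("slf",319,266,.0245)]:
    p=ray(c,u,v,zo+z);r[n]=(M.T@(p-t))[:2];print(n,r[n].round(4))
print((r["clipf"]+r["clipr"]-2*r["ptr"])/2)
E
```

```text
ptr [0.0413 0.0001]
clipf [ 0.0697 -0.0001]
clipr [ 0.0621 -0.0001]
barf [0.1101 0.0003]
slf [0.02   0.0003]
[ 0.02465859 -0.00019507]
```

```bash
python3 -m jog '[[[0.0264,0.025,0],[0,0,0],-1],[[0.0264,0.025,0],[0,0,0],-1],[[0.0264,0.025,0],[0,0,0],-1],[[0,0,0],[0,0,8.5],-1],[[0,0,0],[0,0,8.5],-1],[[0,0,0],[0,0,8.5],-1],[[0,0,0],[0,0,8.5],-1],[[0,0,0],[0,0,8.5],-1]]' 50
python3 -m jog '[[[0,0,0],[0,0,8.5],-1],[[0,0,0],[0,0,8.5],-1],[[0,0,0],[0,0,8.5],-1],[[0,0,0],[0,0,8.5],-1],[[0,0,0],[0,0,0.3],-1],[[0,0,0],[0,0,0],-1],[[0,0,0],[0,0,0],-1],[[0,0,0],[0,0,0],-1]]' 50
python3 - <<'E'
from h import *
s=readout.get_state();t=np.array(s["tool_pos"]);q=s["orientation"];M=R.from_quat([*q[1:],q[0]]).as_matrix()
print(t,M.round(3).tolist(),np.degrees(np.arctan2(M[1,0],M[0,0])))
a=snapshot("wrist")[:,:,::-1][:300,200:500]
b=snapshot("top")[:,:,::-1][145:245,290:390]
b=cv2.resize(b,(500,500),interpolation=cv2.INTER_CUBIC);im=np.zeros((500,800,3),np.uint8);im[:300,:300]=a;im[:,300:]=b
cv2.imwrite("pics/w3.png",im)
c=cam("wrist");o=t+M@[0,0,.0055]*np.array([1,1,1]);
ring=t+M@np.array([.1505,0,-.0068]);print("ring",ring,"wrist px",proj(c,ring),"top",proj(cam("top"),ring))
E
```

```text
time_s: 5.85
tool_pos: [0.5384, -0.0213, 0.0959]
orientation: [-0.0, 0.891, 0.454, -0.0]
contact_force: [0.3, 0.5, -1.7]
width: 0.0243
gripper_force: 50.0
time_s: 6.65
tool_pos: [0.5387, -0.0215, 0.0958]
orientation: [0.0, 0.985, 0.175, -0.0]
contact_force: [-0.1, -0.7, -1.7]
width: 0.0245
gripper_force: 50.0
[ 0.53866695 -0.02146136  0.09575402] [[0.939, 0.344, -0.0], [0.344, -0.939, -0.0], [-0.0, 0.0, -1.0]] 20.122184588588535
ring [0.67998091 0.03031449 0.10254485] wrist px [316.04823839 -85.32324843] top [323.75460774 175.22736132]
```

View pics/w3.png

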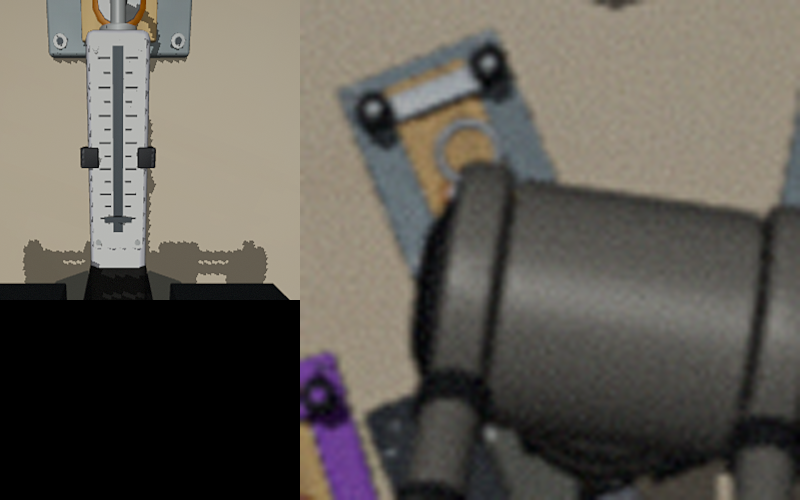

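Ring in the top view is at (323.2,175.0), against (323.8,175.2) predicted, so the fit is good. In the wrist view the base front corners are near full-image (249,55) and (391,54), with the flange centred on column 320. I check the pin position from these and from the scene camera.

```bash
python3 - <<'E'
from h import *
c=cam("wrist")
a=ray(c,249,55,.01);b=ray(c,391,54,.01);s1=ray(c,261,41,.011);s2=ray(c,378,40,.011)
d=a-b;print(a,b,np.linalg.norm(d),"yaw",np.degrees(np.arctan2(d[1],d[0]))-90)
ax=np.array([d[1],-d[0],0])/np.linalg.norm(d);print("pin",(a+b)/2+.028*ax)
c=cam("scene");print("ring",proj(c,[.680,.0303,.1025]),"head mid",proj(c,[.679,.030,.060]),"flange",proj(c,[.679,.030,.018]))
save("scene","s2.png",(250,170,350,250),8)
E
```

```text
[0.63927066 0.0613945  0.01      ] [ 0.67084397 -0.02339958  0.01      ] 0.09048154200830344 yaw 20.42295650433155
pin [0.6812973  0.02876799 0.01      ]
ring [304.80062102 198.38022025] head mid [305.04550818 211.43570222] flange [305.00013332 223.80690388]
```

View pics/s2.png

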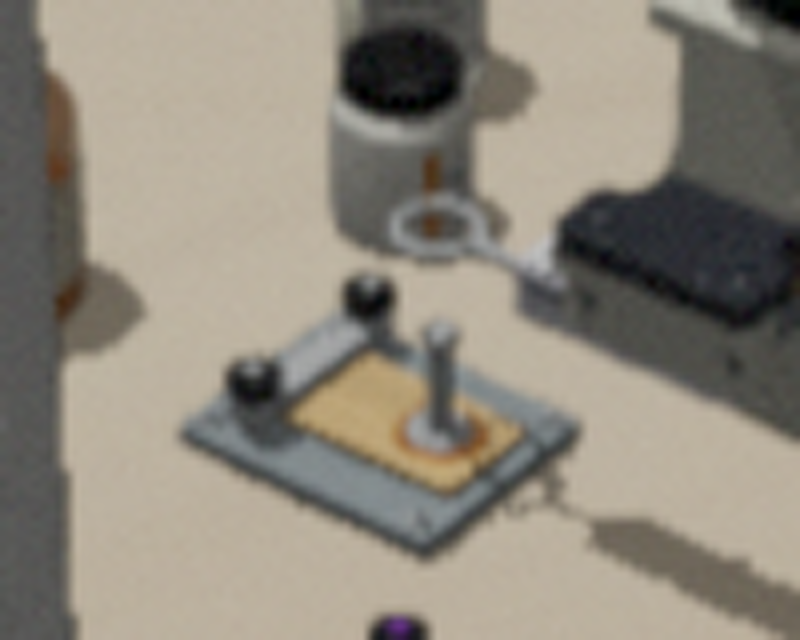

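Scene view: ring at crop (438,228), pin head at (441,332). Their offset matches the prediction to within about 0.2 px, so I lower the ring over the pin.

```bash
python3 -m jog '[[[0,0.0005,0.006],[0,0,0],-1],[[0,0,0.006],[0,0,0],-1],[[0,0,0.006],[0,0,0],-1],[[0,0,0.006],[0,0,0],-1],[[0,0,0.006],[0,0,0],-1],[[0,0,0.006],[0,0,0],-1],[[0,0,0.006],[0,0,0],-1],[[0,0,0],[0,0,0],-1]]' 50
python3 -m jog '[[[0,0,0.005],[0,0,0],-1],[[0,0,0.005],[0,0,0],-1],[[0,0,0.005],[0,0,0],-1],[[0,0,0.005],[0,0,0],-1],[[0,0,0.002],[0,0,0],-1],[[0,0,0],[0,0,0],-1],[[0,0,0],[0,0,0],-1],[[0,0,0],[0,0,0],-1]]' 50
python3 - <<'E'
from h import *
save("scene","s3.png",(250,170,350,250),8)
E
```

```text
time_s: 7.6
tool_pos: [0.5383, -0.0218, 0.0527]
orientation: [-0.0, 0.985, 0.174, -0.001]
contact_force: [0.3, -0.3, -1.8]
width: 0.0239
gripper_force: 50.0
time_s: 8.4
tool_pos: [0.5391, -0.022, 0.0319]
orientation: [0.0, 0.985, 0.174, 0.0]
contact_force: [0.0, -0.3, -1.5]
width: 0.0245
gripper_force: 50.0
```

View pics/s3.png

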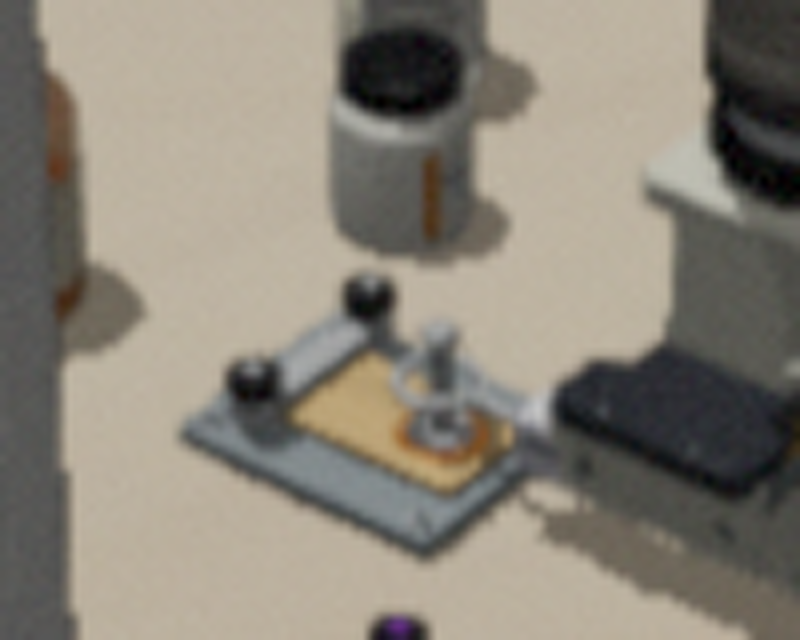

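The ring (crop (438,375)) encircles the shank below the head, with the spring slack. I pull most of the way and then measure.

```bash
python3 -m jog '[[[-0.003,0,0],[0,0,0],-1],[[-0.004,0,0],[0,0,0],-1],[[-0.004,0,0],[0,0,0],-1],[[-0.004,0,0],[0,0,0],-1],[[-0.004,0,0],[0,0,0],-1],[[-0.004,0,0],[0,0,0],-1],[[-0.002,0,0],[0,0,0],-1],[[0,0,0],[0,0,0],-1]]' 50
python3 - <<'E'
from h import *
save("wrist","w4.png",(220,0,420,280),2)
E
```

```text
time_s: 9.25
tool_pos: [0.5155, -0.0306, 0.0319]
orientation: [0.0, 0.985, 0.174, 0.0]
contact_force: [3.3, 1.2, -2.8]
width: 0.0243
gripper_force: 50.0
```

View pics/w4.png

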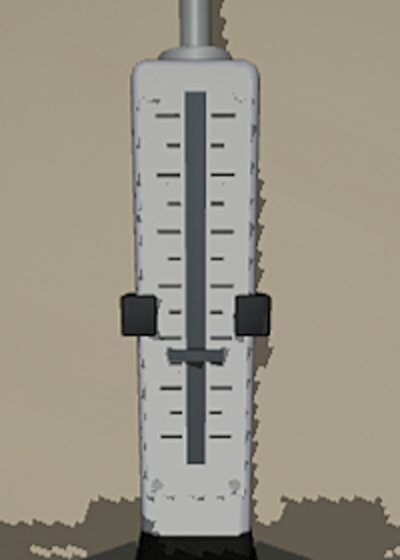

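The pointer stands at crop row 356 (full 178), and the clip middle is still at crop 315 (full 157.5).

```bash
python3 - <<'E'
from h import *
c=cam("wrist");s=readout.get_state();t=np.array(s["tool_pos"]);q=s["orientation"];M=R.from_quat([*q[1:],q[0]]).as_matrix()
zo=t[2]-.0055
X=lambda v,z:(M.T@(ray(c,318.5,v,zo+z)-t))[0]
print(X(177.75,.027),(X(147.5,.029)+X(168,.029))/2)
E
```

```text
0.058386828175585714 0.06618451779361609
```

```bash
python3 -m jog '[[[-0.002,0,0],[0,0,0],-1],[[-0.002,0,0],[0,0,0],-1],[[-0.002,0,0],[0,0,0],-1],[[-0.0015,0,0],[0,0,0],-1],[[0,0,0],[0,0,0],-1],[[0,0,0],[0,0,0],-1],[[0,0,0],[0,0,0],-1],[[0,0,0],[0,0,0],-1]]' 50
python3 - <<'E'
from h import *
im=np.zeros((560,800,3),np.uint8)
im[:,:400]=cv2.resize(snapshot("wrist")[:280,220:420,::-1],(400,560),interpolation=2)
im[:400,400:]=cv2.resize(snapshot("scene")[180:260,270:350,::-1],(400,400),interpolation=2)
cv2.imwrite("pics/w5.png",im)
E
```

```text
time_s: 10.1
tool_pos: [0.5085, -0.0331, 0.0317]
orientation: [0.0, 0.985, 0.174, 0.0]
contact_force: [2.5, 1.7, -1.2]
width: 0.024
gripper_force: 50.0
```

View pics/w5.png

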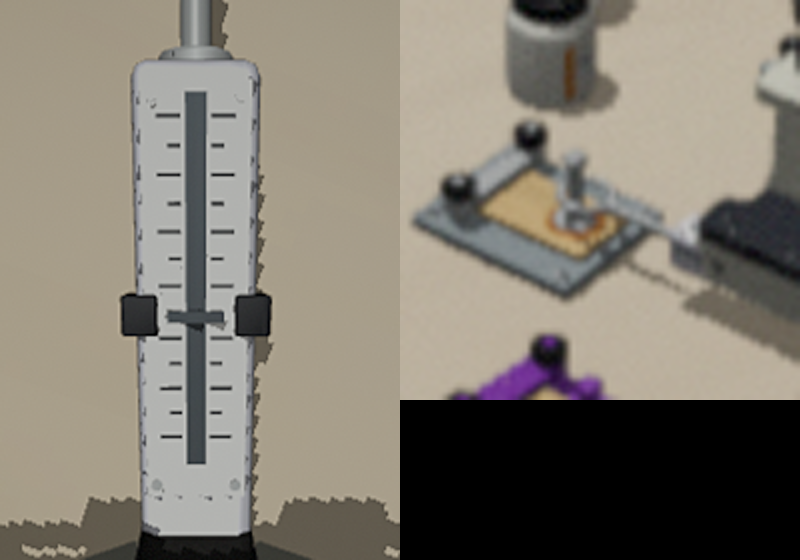

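The pointer is at crop row 317, inside the clip (294–336, middle 315), and the ring is hooked on the shank below the head. I hand in.

```bash
python3 -c "from h import *;print(finish_job())"
```

```text
the job is handed in; nothing more can be done
None
```

The job is handed in at about 10 s of the 45 s: the ring is round the pin's shank below the head, and the hand holds the balance level, in line and clear of the bench with its pointer within about 1 mm of the clip's middle (no verdict came back from the judging).

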